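Load the paint carrier and hold it up level

TASK

Set the red paint jar that stands on the counter into the empty pocket of the wooden paint carrier, without dropping it, and let go of it. Then lift the loaded carrier by its handle about seven centimetres clear of the counter and finish while holding it there, still and level, with both red jars standing in their pockets. Leave the blue jar and the other things on the counter where they are and do not tip anything over.

Things in the scene. Friction and masses are not known exactly. Their poses are not given: they have to be found in the camera images.
- carrier_grip (a point): Centre of the handle rail of the wooden paint carrier, 107 mm above the carrier's underside. x along the rail, y across it towards the empty pocket, z up. Rail: straight bar 84 mm long (x), 14 mm thick (y), 26 mm high, with an open hand slot 30 mm high below it. It stands across the middle of the base, between the two pockets; with both jars in, the carrier balances about this point.
- carrier: The whole carrier, loose on the counter: origin at the centre of its underside, axes as for carrier_grip. Plywood base 88 mm (x) by 204 mm (y), 18 mm thick; 120 mm high to the top of the handle; about 0.3 kg empty, 0.6 kg with both jars.
- pocket_empty (a point): Centre of the floor of the carrier's empty round pocket, 65 mm along +y from the carrier's middle; pocket 58 mm in diameter, 12 mm deep, floor 6 mm above the carrier's underside.
- pocket_full (a point): Centre of the floor of the other pocket, of the same size, 65 mm along -y from the carrier's middle; a red jar already stands in it.
- jar_waiting_mid (a point): Centre (half-way up) of the red paint jar that stands alone on the counter: upright round glass jar with red paint, 49 mm in diameter, 62 mm high, about 0.14 kg; z axis up.
- jar_loaded_mid (a point): Centre (half-way up) of the identical red paint jar that already stands in the carrier.
- blue_jar_mid (a point): Half-way up the glass of a blue paint jar, 49 mm in diameter, glass 62 mm high, with a stick standing in it up to 155 mm; a bystander that stands on the left like the waiting red jar (the two may change places).
- reel: Wooden cotton reel, upright, 35 mm in diameter, 42 mm high, origin at the centre of its underside; a bystander to the right of the carrier.
- pins: Round red tin, 62 mm in diameter, 24 mm high, origin at the centre of its underside; a bystander behind.
- glue: Glue bottle with a yellow nozzle, 62 mm in diameter, 171 mm high, origin at the centre of its underside; a bystander at the back.
Not all that is in view belongs to the job. Leave any turquoise look-alike of the part that bears jar_waiting_mid alone.

How it is judged:
On the way, in this order (a step that is already met when the one before it is completed fails the run):
1. the waiting red jar stands in the empty pocket, let go of, the carrier still on the counter (horizontal distance between jar_waiting_mid and pocket_empty below 0.008 m and z of jar_waiting_mid in the frame of carrier below 0.041 m and angle between jar_waiting_mid's own z axis and vertical below 0.1 rad and contact force between the fingers and jar_waiting below 0.2 N and height (world z) of carrier below 0.008 m), for 0.2 s.
2. the carrier is lifted clear by its handle (height (world z) of carrier above 0.04 m and contact force between the fingers and carrier above 2 N), for 0.2 s.
At the end, for the whole second after the job is handed in: Fingers hold the carrier 40-180 mm above the counter, within 0.1 rad of level, at rest, touching no bystander; both red jars sit in their pockets (within 10 mm of centre, on the floor), untouched by the fingers; blue jar, reel, tin and glue bottle within 30 mm of where they stood (all of step 2 and height (world z) of carrier below 0.18 m and angle between carrier's own z axis and vertical below 0.1 rad and linear speed of carrier below 0.02 m/s and angular speed of carrier below 0.1 rad/s and contact force between carrier and blue_jar below 0.1 N and contact force between carrier and reel below 0.1 N and contact force between carrier and pins below 0.1 N and contact force between carrier and glue below 0.1 N and contact force between the fingers and jar_waiting below 0.2 N and contact force between the fingers and jar_loaded below 0.2 N and horizontal distance between jar_waiting_mid and pocket_empty below 0.01 m and horizontal distance between jar_loaded_mid and pocket_full below 0.01 m and z of each of jar_waiting_mid, jar_loaded_mid in the frame of carrier below 0.041 m and distance of each of reel, pins, glue, blue_jar_mid from where it was at the start of the episode below 0.03 m); the arm keeps its last pose, push and grip.
It fails at once if a bystander (blue jar, reel, tin, glue bottle) is pushed more than 30 mm away (distance of any of blue_jar_mid, reel, pins, glue from where it was at the start of the episode above 0.03 m).
It fails at once if a jar or the carrier is tipped over (more than 0.6 rad) (angle between any of jar_waiting_mid, jar_loaded_mid, blue_jar_mid, carrier's own z axis and vertical above 0.6 rad).
It fails at once if the waiting jar is dropped (falls free from more than about 15 mm) (contact force between the fingers and jar_waiting below 0.05 N and linear speed of jar_waiting above 0.5 m/s and height (world z) of carrier below 0.03 m).
It also fails if it takes over 64 s, if anything falls off the work surface, if the arm or the gripper's body presses on something with over 40 N, if the wrist force passes 120 N, or if a joint passes its speed limit or range.

ROBOT

A 7-joint arm with a two-finger parallel gripper is mounted at the origin on a cart in front of the work surface, level with it; the furniture and walls round the work are solid. World frame = base frame: x ahead of the robot, y to its left, z up, the work surface at z = 0. Lengths are in m, angles in rad, forces in N, time in s.
With the tool pointing down it reaches from about 0.35 to 0.9 m from the base axis. Payload 8.1 kg.
Tool frame: the origin (TCP) lies at the very end of the fingers, on their centre line; the grasp point (between the pads) lies 19 mm behind it; z points along the fingers, y is the direction in which the jaws open and shut (so a half turn about z gives the same grasp; the last joint's range is limited). The gripper opens to 92 mm and grips with 3 to 60 N. Pads are 19 mm wide; open, the fingers measure 130 mm over their backs; the gripper's body (75 mm by 190 mm) begins 47 mm behind the grasp point.
Start: joints at [1.243, 0.434, 0.025, 1.573, -0.012, 1.134, -0.075], TCP at [0.139, -0.609, 0.227] pointing down, gripper open.
Joint ranges: [-2.62, 2.62], [-0.44, 2.09], [-1.27, 1.32], [0.08, 2.57], [-1.32, 4.46], [0.12, 2], [-2.74, 2.74]. Speed limits (rad/s): [2.22, 2.22, 3.01, 3.01, 3.14, 3.14, 3.14].

INTERFACE

Orientations are given as a rotation vector (axis times angle).
In Python, from cell import arm, cams gives the robot as it stands.
- The arm moves only by the tool jog_arm, never from a script. Its argument "commands" is a list of rows, each an object with "slide": the shift along the tool's x, y, z in mm, a list of three; "angular": the turn, a rotation vector about the tool's x, y, z in rad, a list of three; "fingers": the opening, from 0 (shut) to 1 (fully open). A call has 1 to 20 rows; each row shifts and turns the commanded pose from where the row before left it, along the tool's axes as they then stand; what a row does not reach is not made up. A row lasts 1/10 s, in which the tool goes at most 50 mm and 8.59 degrees, less where a joint would pass 70% of its speed; a pose out of reach is approached as far as the arm can. A call is refused whole if a number of a shift passes 50 or a number of a turn 0.15, either way. A call with a gripper value outside its range is refused whole. The fingers move at their own pace and stop on an object; "squeeze" is the grip in N (left out, the last holds). Time passes only in rows, so rows that do not move let the fingers close. It gives the time, the measured TCP pose, the force and the opening at its end, in the units of the state.
- arm.observe(): the state, without advancing time (a new reading comes with each control period).
- cams.grab_frame(name): name is "scene" or "top" or "wrist"; returns a dict with "pixels" (384x512x3 uint8, blue, green, red), "K" (3x3 intrinsics, pixels), "rvec" (rotation vector, rad) and "tvec" (3), from world to camera coordinates, as OpenCV has them; the wrist camera has in their place "tool_from_camera" (4x4, takes a point from camera to tool coordinates, whose origin is the TCP and whose axes are the flange's). Camera axes: x right, y down, z forward; pixel columns grow to the right and rows downward; lengths in m; the calibration is good to about 2 mm. A picture is of the moment at which its call begins: read the wrist's pose just before it. There is no depth.
- arm.close_job(): hands the job in, once; it reports no verdict.
The state is a dict: "clock": time; "q": joint angles; "dq": joint speeds; "effort": joint torques, N m; "tool_pos": TCP position; "eef_rot": TCP orientation; "contact_force": force on the tool from outside, world axes, zero at the start; "moment": the same for the moment, N m; "finger_gap": finger opening in m.
Only numpy, scipy, OpenCV 4.12 (cv2) and the standard library are available. Lean on these libraries where they do the work, as an engineer would, in place of code of your own. Each camera call takes 0.05 s, during which the arm holds its last target. There are 200 camera calls.

## Working session

There is one attempt and no reset: what is moved stays moved. The work goes in short steps, Python scripts to look and compute and a tool call to move; the robot and the scene stay as the last step left them, time stands still between calls to the robot, and variables do not carry over. Pictures are saved under pics/ and viewed, about 8 in all and at most 12, crops included, and the job is handed in when it is done.

Besides the shell and the picture viewer there is one more tool, called by a JSON object that holds its "fn" and its "kwargs", one argument or row to a line. jog_arm: Moves the arm, as the interface text tells. Its arguments: {"type":"object","properties":{"commands":{"type":"array"},"squeeze":{"type":"number"}},"required":["commands"]}

```bash
mkdir -p pics; cat > h.py <<'E'
import numpy as np,cv2
from cell import arm,cams
R=lambda v:cv2.Rodrigues(np.array(v,float))[0]
def grab(n):
    s=arm.observe(); f=cams.grab_frame(n)
    if n=="wrist":
        T=np.array(f["tool_from_camera"]);A=R(s["eef_rot"])
        f["Rc"]=A@T[:3,:3]; f["o"]=A@T[:3,3]+np.array(s["tool_pos"])
    else:
        r=R(f["rvec"]); f["Rc"]=r.T; f["o"]=-r.T@np.array(f["tvec"]).ravel()
    return f
def ray(f,u,v,z):
    d=f["Rc"]@np.linalg.inv(f["K"])@np.array([u,v,1.]); return f["o"]+d*(z-f["o"][2])/d[2]
def proj(f,p):
    q=np.array(f["K"])@(f["Rc"].T@(np.array(p)-f["o"])); return q[:2]/q[2]
E
python3 - <<'E'
from h import *
s=arm.observe();print({k:np.round(v,3) for k,v in s.items()});print(np.round(R(s["eef_rot"]),3))
for n in("scene","top"):
    f=grab(n);cv2.imwrite(f"pics/{n}0.png",f["pixels"]);print(n,f["K"],f["o"])
E
```

```text
{'clock': np.float64(0.0), 'q': array([ 1.243,  0.435,  0.025,  1.574, -0.012,  1.134, -0.075]), 'dq': array([-0.001, -0.001,  0.001,  0.   ,  0.   , -0.003, -0.002]), 'effort': array([-2.0000e-03, -6.6787e+01,  9.8300e-01, -3.1447e+01, -6.1000e-02,
        4.3000e-02,  0.0000e+00]), 'tool_pos': array([ 0.139, -0.609,  0.226]), 'eef_rot': array([-3.12e+00, -3.52e-01,  1.00e-03]), 'contact_force': array([-0.02 , -0.773, -0.058]), 'moment': array([-0.046,  0.021, -0.003]), 'finger_gap': np.float64(0.092)}
[[ 0.975  0.223 -0.001]
 [ 0.223 -0.975  0.001]
 [-0.    -0.002 -1.   ]]
scene [[481.12614342   0.         257.75835629]
 [  0.         481.12614342 196.41671674]
 [  0.           0.           1.        ]] [-0.5513395  -0.90083745  1.19533414]
top [[399.2214061    0.         255.07508157]
 [  0.         399.2214061  191.88239118]
 [  0.           0.           1.        ]] [ 0.3819598  -0.05430643  1.30165922]
```

View pics/top0.png

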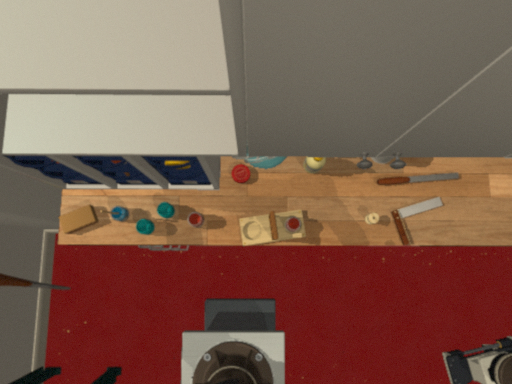

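View pics/scene0.png

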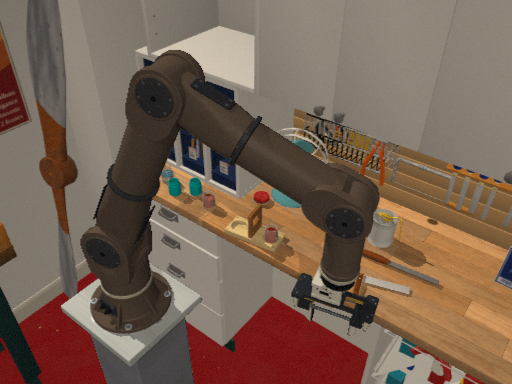

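The top view shows the waiting red jar at (196,219), with turquoise decoys at (166,211) and (145,227) and the blue jar at (120,214). The carrier is at about (273,227), with its empty pocket at (254,230) and the full one at (293,224). The tin is at (241,174) and the reel at (372,218). The scene view agrees with this layout.

```bash
python3 - <<'E'
from h import *
f=grab("top");im=f["pixels"]
for n,u,v,z in [("jar",196,219,.06),("turq",166,211,.06),("turq2",145,227,.06),("blue",120,214,.06),("pocketE",254,230,.018),("jarL",293,224,.07),("rail",273.5,225,.12),("reel",372,218,.04),("tin",241,174,.024),("glue",316,161,.17)]:
    print(n,np.round(ray(f,u,v,z),3))
cv2.imwrite("pics/topc.png",cv2.resize(im[150:250,100:320],None,fx=3.6,fy=3.6,interpolation=cv2.INTER_CUBIC))
E
```

```text
jar [0.497 0.115 0.06 ]
turq [0.521 0.209 0.06 ]
turq2 [0.471 0.272 0.06 ]
blue [0.512 0.352 0.06 ]
pocketE [ 0.466 -0.066  0.018]
jarL [ 0.481 -0.186  0.07 ]
rail [ 0.474 -0.122  0.12 ]
reel [ 0.503 -0.44   0.04 ]
tin [ 0.648 -0.023  0.024]
glue [ 0.657 -0.244  0.17 ]
```

View pics/topc.png

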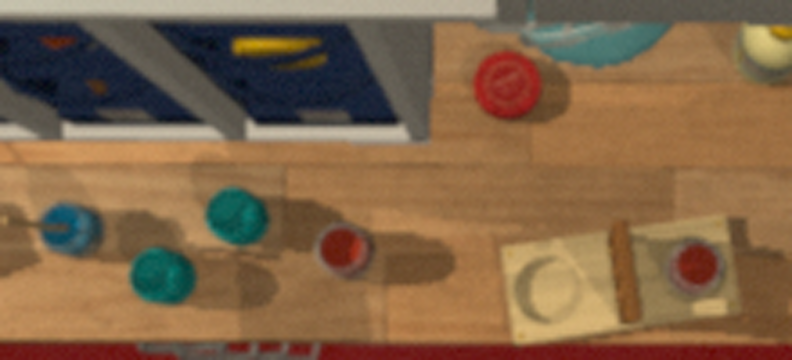

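{"fn": "jog_arm", "kwargs": {
  "commands": [
    {"slide": [25, -31, 0], "angular": [0, 0, 0], "fingers": 1},
    {"slide": [25, -31, 0], "angular": [0, 0, 0], "fingers": 1},
    {"slide": [25, -31, 0], "angular": [0, 0, 0], "fingers": 1},
    {"slide": [25, -31, 0], "angular": [0, 0, 0], "fingers": 1},
    {"slide": [25, -31, 0], "angular": [0, 0, 0], "fingers": 1},
    {"slide": [25, -31, 0], "angular": [0, 0, 0], "fingers": 1},
    {"slide": [25, -31, 0], "angular": [0, 0, 0], "fingers": 1},
    {"slide": [25, -31, 0], "angular": [0, 0, 0], "fingers": 1},
    {"slide": [25, -31, 0], "angular": [0, 0, 0], "fingers": 1},
    {"slide": [25, -31, 0], "angular": [0, 0, 0], "fingers": 1},
    {"slide": [25, -31, 0], "angular": [0, 0, 0], "fingers": 1},
    {"slide": [25, -31, 0], "angular": [0, 0, 0], "fingers": 1},
    {"slide": [25, -31, 0], "angular": [0, 0, 0], "fingers": 1},
    {"slide": [25, -31, 0], "angular": [0, 0, 0], "fingers": 1},
    {"slide": [25, -31, 0], "angular": [0, 0, 0], "fingers": 1},
    {"slide": [25, -31, 0], "angular": [0, 0, 0], "fingers": 1},
    {"slide": [25, -31, 0], "angular": [0, 0, 0], "fingers": 1},
    {"slide": [25, -31, 0], "angular": [0, 0, 0], "fingers": 1},
    {"slide": [25, -31, 0], "angular": [0, 0, 0], "fingers": 1},
    {"slide": [0, 0, 0], "angular": [0, 0, 0], "fingers": 0.8}
  ]
}}

```text
clock: 2.15
tool_pos: [0.4725, 0.0763, 0.2269]
eef_rot: [-3.117, -0.362, -0.002]
contact_force: [0.9, -0.4, 0.2]
finger_gap: 0.0878
```

```bash
cat > look.py <<'E'
import sys
from h import *
s=arm.observe();print({k:np.round(s[k],3) for k in("clock","q","tool_pos","contact_force","finger_gap")});print(np.round(R(s["eef_rot"]),3))
f=grab("wrist");cv2.imwrite(f"pics/{sys.argv[1]}.png",f["pixels"])
print("cam",np.round(f["o"],3))
hsv=cv2.cvtColor(f["pixels"],cv2.COLOR_BGR2HSV)
m=(((hsv[...,0]<8)|(hsv[...,0]>172))&(hsv[...,1]>150)&(hsv[...,2]>60)).astype(np.uint8)*255
for c in cv2.findContours(m,0,2)[0]:
    if cv2.contourArea(c)>150:
        (x,y),r=cv2.minEnclosingCircle(c);print("red",round(x),round(y),round(r),cv2.contourArea(c),"z.06",np.round(ray(f,x,y,.06),4))
E
python3 look.py w1
```

```text
{'clock': np.float64(2.15), 'q': array([ 0.178,  0.247, -0.538,  1.885,  0.142,  1.046, -1.757]), 'tool_pos': array([0.472, 0.076, 0.227]), 'contact_force': array([ 0.932, -0.44 ,  0.248]), 'finger_gap': np.float64(0.088)}
[[ 0.973  0.229  0.001]
 [ 0.229 -0.973  0.003]
 [ 0.002 -0.003 -1.   ]]
cam [0.547 0.093 0.384]
red 328 307 37 1405.0 z.06 [ 0.3275 -0.0544  0.06  ]
red 166 311 35 1569.0 z.06 [0.2752 0.1403 0.06  ]
red 377 238 25 397.5 z.06 [ 0.431  -0.0828  0.06  ]
red 309 242 31 1860.5 z.06 [ 0.4083 -0.0069  0.06  ]
red 480 214 15 349.5 z.06 [ 0.4855 -0.1848  0.06  ]
red 106 207 106 12501.0 z.06 [0.3968 0.2277 0.06  ]
red 215 138 17 818.0 z.06 [0.5006 0.1229 0.06  ]
red 378 27 34 2638.0 z.06 [ 0.6396 -0.0079  0.06  ]
```

View pics/w1.png

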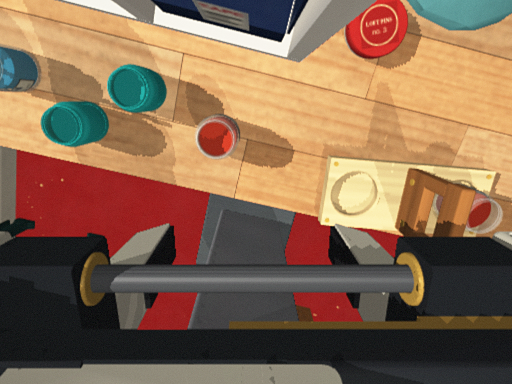

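The wrist view shows the jar's rim at about (218,136), the pocket's rim at about (354,193), the rail's top edge at (434,175) and the front bottom corner of the cabinet at about (288,58).

```bash
python3 - <<'E'
from h import *
f=grab("wrist")
for n,u,v,z in [("rim",218,136,.062),("paint",216,137,.05),("turq",136,88,.06),("turq2",75,123,.06),("pocket",354,193,.018),("cab0",288,58,.0),("c1",333,157,.018),("c2",319,221,.018),("c3",497,174,.018)]:
    print(n,np.round(ray(f,u,v,z),4))
im=f["pixels"]
cv2.imwrite("pics/w1c.png",np.hstack([cv2.resize(im[105:170,185:250],(390,390),interpolation=2),cv2.resize(im[160:230,320:390],(390,390),interpolation=2)]))
E
```

```text
rim [0.5027 0.1169 0.062 ]
paint [0.4995 0.1198 0.05  ]
turq [0.5307 0.2068 0.06  ]
turq2 [0.4819 0.2644 0.06  ]
pocket [ 0.4659 -0.0593  0.018 ]
cab0 [0.6007 0.0604 0.    ]
c1 [ 0.5035 -0.02    0.018 ]
c2 [ 0.4197 -0.0274  0.018 ]
c3 [ 0.529  -0.2225  0.018 ]
```

View pics/w1c.png

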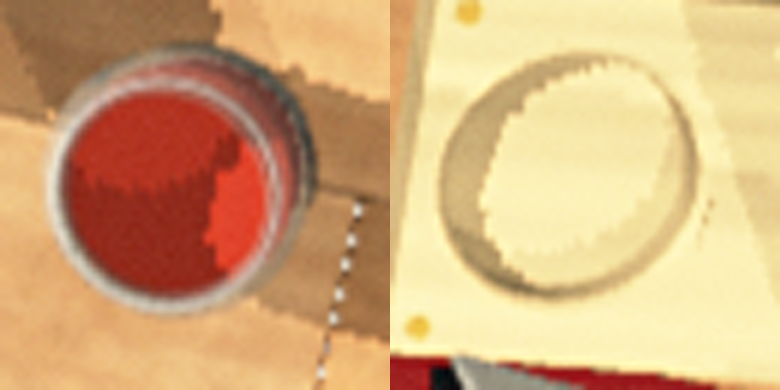

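The rim's centre refines to (212.5,137) and the pocket's to (352,191). I compute the moves from these.

```bash
python3 - <<'E'
from h import *
f=grab("wrist");s=arm.observe();A=R(s["eef_rot"])
j=ray(f,212.4,137,.062);p=ray(f,351.7,191,.018)
t=grab("top");print(j,p,"top px of these",proj(t,j),proj(t,p), s["tool_pos"])
print("to jar, tool mm",A.T@(np.r_[j[:2],.11]-s["tool_pos"])*1000)
E
```

```text
[0.49981582 0.12015677 0.062     ] [ 0.46668176 -0.057833    0.018     ] top px of these [194.36605805 217.93901677] [251.56985478 229.71627112] [0.47063293 0.07021016 0.2263079 ]
to jar, tool mm [ 39.73187777 -42.21421104 116.24616875]
```

{"fn": "jog_arm", "kwargs": {
  "commands": [
    {"slide": [8, -8, 0], "angular": [0, 0, 0], "fingers": 1},
    {"slide": [8, -9, 0], "angular": [0, 0, 0], "fingers": 1},
    {"slide": [8, -8, 10], "angular": [0, 0, 0], "fingers": 1},
    {"slide": [8, -9, 20], "angular": [0, 0, 0], "fingers": 1},
    {"slide": [8, -8, 20], "angular": [0, 0, 0], "fingers": 1},
    {"slide": [0, 0, 20], "angular": [0, 0, 0], "fingers": 1},
    {"slide": [0, 0, 20], "angular": [0, 0, 0], "fingers": 1},
    {"slide": [0, 0, 10], "angular": [0, 0, 0], "fingers": 1},
    {"slide": [0, 0, 0], "angular": [0, 0, 0], "fingers": 1},
    {"slide": [0, 0, 0], "angular": [0, 0, 0], "fingers": 1},
    {"slide": [0, 0, 0], "angular": [0, 0, 0], "fingers": 1}
  ]
}}

```text
clock: 3.45
tool_pos: [0.5014, 0.1209, 0.1276]
eef_rot: [-3.122, -0.352, -0.002]
contact_force: [0.6, 0.1, 0.7]
finger_gap: 0.0918
```

```bash
python3 look.py w2 | grep -v red; python3 - <<'E'
from h import *
f=grab("wrist");s=arm.observe();print(s["tool_pos"],proj(f,[.4998,.1202,.062]),proj(f,s["tool_pos"]))
E
```

```text
{'clock': np.float64(3.45), 'q': array([ 0.046,  0.422, -0.507,  1.926,  0.267,  0.857, -1.946]), 'tool_pos': array([0.501, 0.121, 0.128]), 'contact_force': array([0.605, 0.149, 0.663]), 'finger_gap': np.float64(0.092)}
[[ 0.975  0.223  0.002]
 [ 0.223 -0.975  0.   ]
 [ 0.002 -0.    -1.   ]]
cam [0.576 0.138 0.285]
[0.50131451 0.12075248 0.12756259] [251.97227188 205.76257495] [251.71164698 241.69781053]
```

View pics/w2.png

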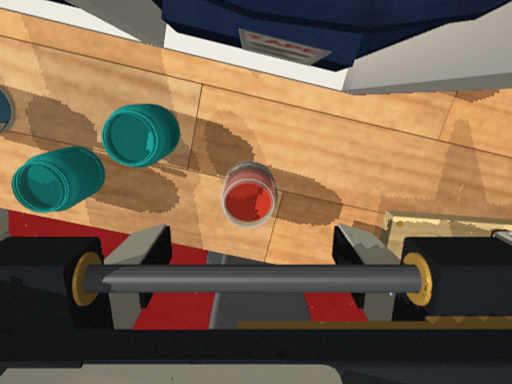

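The rim is at about (249,199), against a prediction of (252,206), so the jar is about 6 mm further ahead. I compute it.

```bash
python3 - <<'E'
from h import *
f=grab("wrist");s=arm.observe();A=R(s["eef_rot"])
im=cv2.imread("pics/w2.png")
j=ray(f,249,199,.062);print(j,A.T@(j-s["tool_pos"])*1000,f["K"][0])
# rim bottom point vs. right/left
for u,v in[(222,199),(276,199),(249,226)]:print(ray(f,u,v,.062))
cv2.imwrite("pics/w2c.png",cv2.resize(im[150:240,205:295],(540,540),interpolation=2))
E
```

```text
[0.50457784 0.12356614 0.062     ] [ 3.81959992 -2.09344458 65.46930847] [305.41713852   0.         251.66870498]
[0.49997646 0.14378081 0.062     ]
[0.50917916 0.10335168 0.062     ]
[0.48272142 0.1186485  0.062     ]
```

View pics/w2c.png

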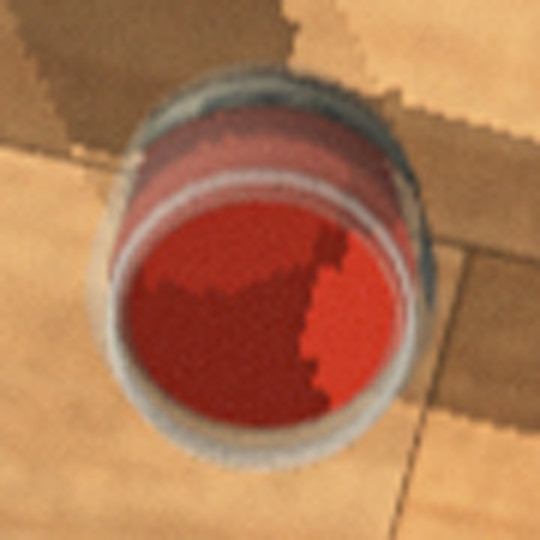

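{"fn": "jog_arm", "kwargs": {
  "commands": [
    {"slide": [0, -2, 15], "angular": [0, 0, 0], "fingers": 1},
    {"slide": [0, 0, 15], "angular": [0, 0, 0], "fingers": 1},
    {"slide": [0, 0, 15], "angular": [0, 0, 0], "fingers": 1},
    {"slide": [0, 0, 15], "angular": [0, 0, 0], "fingers": 1},
    {"slide": [0, 0, 15], "angular": [0, 0, 0], "fingers": 1},
    {"slide": [0, 0, 15], "angular": [0, 0, 0], "fingers": 1},
    {"slide": [0, 0, 10], "angular": [0, 0, 0], "fingers": 1},
    {"slide": [0, 0, 5], "angular": [0, 0, 0], "fingers": 1},
    {"slide": [0, 0, 0], "angular": [0, 0, 0], "fingers": 1},
    {"slide": [0, 0, 0], "angular": [0, 0, 0], "fingers": 0.7},
    {"slide": [0, 0, 0], "angular": [0, 0, 0], "fingers": 0.65},
    {"slide": [0, 0, 0], "angular": [0, 0, 0], "fingers": 0.6},
    {"slide": [0, 0, 0], "angular": [0, 0, 0], "fingers": 0.55},
    {"slide": [0, 0, 0], "angular": [0, 0, 0], "fingers": 0.5},
    {"slide": [0, 0, 0], "angular": [0, 0, 0], "fingers": 0.4},
    {"slide": [0, 0, 0], "angular": [0, 0, 0], "fingers": 0.3},
    {"slide": [0, 0, 0], "angular": [0, 0, 0], "fingers": 0.3},
    {"slide": [0, 0, 0], "angular": [0, 0, 0], "fingers": 0.3}
  ],
  "squeeze": 20
}}

```text
clock: 5.4
tool_pos: [0.5003, 0.1227, 0.0218]
eef_rot: [-3.122, -0.352, -0.0]
contact_force: [-0.2, 0.4, 1.7]
finger_gap: 0.0471
```

{"fn": "jog_arm", "kwargs": {
  "commands": [
    {"slide": [0, 0, -5], "angular": [0, 0, 0], "fingers": 0.3},
    {"slide": [0, 0, -15], "angular": [0, 0, 0], "fingers": 0.3},
    {"slide": [0, 0, -20], "angular": [0, 0, 0], "fingers": 0.3},
    {"slide": [0, 0, -20], "angular": [0, 0, 0], "fingers": 0.3},
    {"slide": [0, 0, -20], "angular": [0, 0, 0], "fingers": 0.3},
    {"slide": [0, 0, -10], "angular": [0, 0, 0], "fingers": 0.3},
    {"slide": [-10, 12, 0], "angular": [0, 0, 0], "fingers": 0.3},
    {"slide": [-17, 19, 0], "angular": [0, 0, 0], "fingers": 0.3},
    {"slide": [-17, 19, 0], "angular": [0, 0, 0], "fingers": 0.3},
    {"slide": [-17, 19, 0], "angular": [0, 0, 0], "fingers": 0.3},
    {"slide": [-17, 19, 0], "angular": [0, 0, 0], "fingers": 0.3},
    {"slide": [-17, 19, 0], "angular": [0, 0, 0], "fingers": 0.3},
    {"slide": [-17, 19, 0], "angular": [0, 0, 0], "fingers": 0.3},
    {"slide": [-15, 16, 0], "angular": [0, 0, 0], "fingers": 0.3},
    {"slide": [-10, 12, 0], "angular": [0, 0, 0], "fingers": 0.3},
    {"slide": [0, 0, 0], "angular": [0, 0, 0], "fingers": 0.3},
    {"slide": [0, 0, 0], "angular": [0, 0, 0], "fingers": 0.3},
    {"slide": [0, 0, 0], "angular": [0, 0, 0], "fingers": 0.3},
    {"slide": [0, 0, 0], "angular": [0, 0, 0], "fingers": 0.3}
  ]
}}

```text
clock: 7.3
tool_pos: [0.4013, -0.0574, 0.1116]
eef_rot: [-3.121, -0.354, -0.0]
contact_force: [0.1, -0.0, -1.3]
finger_gap: 0.0474
```

```bash
python3 look.py w3 | grep -v red
```

```text
{'clock': np.float64(7.3), 'q': array([ 0.438,  0.284, -0.506,  2.188,  0.209,  0.715, -1.555]), 'tool_pos': array([ 0.401, -0.057,  0.112]), 'contact_force': array([ 0.075, -0.026, -1.291]), 'finger_gap': np.float64(0.047)}
[[ 0.975  0.224  0.   ]
 [ 0.224 -0.975  0.   ]
 [ 0.    -0.    -1.   ]]
cam [ 0.477 -0.04   0.269]
```

View pics/w3.png

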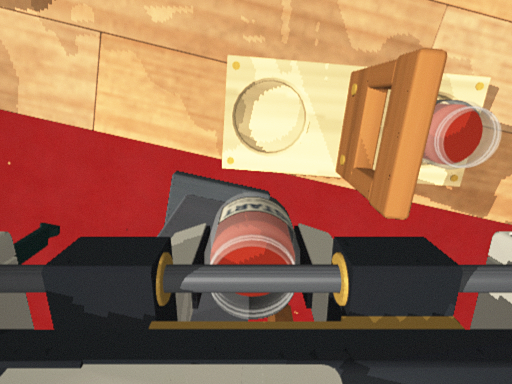

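The pocket's rim is at about (270,116) with a radius near 36. The jar is held upright with its rim at about (254,277). The rail's top runs from (434,51) to (398,216).

```bash
python3 - <<'E'
from h import *
f=grab("wrist");s=arm.observe();print(s["tool_pos"])
im=cv2.imread("pics/w3.png")
for n,u,v,z in [("pocket",269.7,116,.018),("L",233.5,116,.018),("R",306,116,.018),("T",270,79,.018),("B",270,153,.018),("rimheld",254,277,.152),("rail1",434,50.5,.12),("rail2",397.5,216,.12),("cA",227,55,.018),("cB",222,168,.018),("cC",490,77,.018)]:
    print(n,np.round(ray(f,u,v,z),4))
cv2.imwrite("pics/w3c.png",np.hstack([cv2.resize(im[70:160,225:315],(390,390),interpolation=2),cv2.resize(im[190:325,190:325],(390,390),interpolation=2)]))
E
```

```text
[ 0.40124573 -0.0575191   0.11164702]
pocket [ 0.4672 -0.0571  0.018 ]
L [ 0.4607 -0.0289  0.018 ]
R [ 0.4737 -0.0854  0.018 ]
T [ 0.4943 -0.0507  0.018 ]
B [ 0.4383 -0.0645  0.018 ]
rimheld [ 0.4043 -0.0578  0.152 ]
rail1 [ 0.5151 -0.1151  0.12  ]
rail2 [ 0.4366 -0.1274  0.12  ]
cA [ 0.5036 -0.0148  0.018 ]
cB [ 0.417  -0.0283  0.018 ]
cC [ 0.5336 -0.2158  0.018 ]
```

View pics/w3c.png

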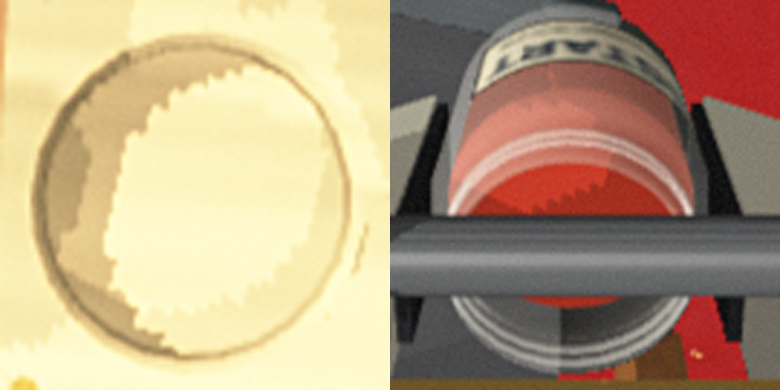

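{"fn": "jog_arm", "kwargs": {
  "commands": [
    {"slide": [0, 0, 0], "angular": [0, 0, -0.149], "fingers": 0.3},
    {"slide": [0, 0, 0], "angular": [0, 0, -0.149], "fingers": 0.3},
    {"slide": [0, 0, 0], "angular": [0, 0, -0.149], "fingers": 0.3},
    {"slide": [0, 0, 0], "angular": [0, 0, -0.149], "fingers": 0.3},
    {"slide": [0, 0, 0], "angular": [0, 0, -0.149], "fingers": 0.3},
    {"slide": [0, 0, 0], "angular": [0, 0, -0.149], "fingers": 0.3},
    {"slide": [0, 0, 0], "angular": [0, 0, -0.149], "fingers": 0.3},
    {"slide": [0, 0, 0], "angular": [0, 0, -0.149], "fingers": 0.3},
    {"slide": [0, 0, 0], "angular": [0, 0, -0.149], "fingers": 0.3},
    {"slide": [0, 0, 0], "angular": [0, 0, -0.149], "fingers": 0.3},
    {"slide": [-2, 11, 0], "angular": [0, 0, 0], "fingers": 0.3},
    {"slide": [-2, 11, 0], "angular": [0, 0, 0], "fingers": 0.3},
    {"slide": [-2, 11, 0], "angular": [0, 0, 0], "fingers": 0.3},
    {"slide": [-2, 11, 0], "angular": [0, 0, 0], "fingers": 0.3},
    {"slide": [-2, 11, 0], "angular": [0, 0, 0], "fingers": 0.3},
    {"slide": [-2, 11, 0], "angular": [0, 0, 0], "fingers": 0.3},
    {"slide": [0, 0, 0], "angular": [0, 0, 0], "fingers": 0.3},
    {"slide": [0, 0, 0], "angular": [0, 0, 0], "fingers": 0.3},
    {"slide": [0, 0, 0], "angular": [0, 0, 0], "fingers": 0.3},
    {"slide": [0, 0, 0], "angular": [0, 0, 0], "fingers": 0.3}
  ]
}}

```text
clock: 9.4
tool_pos: [0.4676, -0.0606, 0.1117]
eef_rot: [-2.056, -2.375, 0.001]
contact_force: [-0.6, 0.0, -0.8]
finger_gap: 0.0469
```

```bash
python3 - <<'E'
from h import *
s=arm.observe();A=R(s["eef_rot"]);print(s["tool_pos"],np.round(A,3),s["q"])
print(A.T@(np.array([.4679,-.0592,s["tool_pos"][2]])-s["tool_pos"])*1000)
E
```

```text
[ 0.46755246 -0.0606422   0.11171944] [[-0.143  0.99  -0.   ]
 [ 0.99   0.143 -0.   ]
 [-0.    -0.    -1.   ]] [ 0.63695831  0.45493679 -0.80758415  2.02602505  0.44094352  0.8401354
 -0.27842591]
[ 1.37747883e+00  5.50708693e-01 -7.03538398e-04]
```

{"fn": "jog_arm", "kwargs": {
  "commands": [
    {"slide": [1.4, 0.5, 0], "angular": [0, 0, 0], "fingers": 0.3},
    {"slide": [0, 0, 12], "angular": [0, 0, 0], "fingers": 0.3},
    {"slide": [0, 0, 12], "angular": [0, 0, 0], "fingers": 0.3},
    {"slide": [0, 0, 12], "angular": [0, 0, 0], "fingers": 0.3},
    {"slide": [0, 0, 12], "angular": [0, 0, 0], "fingers": 0.3},
    {"slide": [0, 0, 12], "angular": [0, 0, 0], "fingers": 0.3},
    {"slide": [0, 0, 8], "angular": [0, 0, 0], "fingers": 0.3},
    {"slide": [0, 0, 0], "angular": [0, 0, 0], "fingers": 0.3},
    {"slide": [0, 0, 0], "angular": [0, 0, 0], "fingers": 0.3},
    {"slide": [0, 0, 0], "angular": [0, 0, 0], "fingers": 0.3}
  ]
}}

```text
clock: 10.4
tool_pos: [0.4688, -0.059, 0.0441]
eef_rot: [2.056, 2.375, 0.001]
contact_force: [0.2, 0.4, -1.9]
finger_gap: 0.047
```

```bash
python3 look.py w4 | grep -v red
```

```text
{'clock': np.float64(10.4), 'q': array([ 0.552,  0.552, -0.718,  2.087,  0.565,  0.701, -0.394]), 'tool_pos': array([ 0.469, -0.059,  0.044]), 'contact_force': array([ 0.18 ,  0.352, -1.932]), 'finger_gap': np.float64(0.047)}
[[-0.143  0.99   0.001]
 [ 0.99   0.143 -0.   ]
 [-0.     0.001 -1.   ]]
cam [0.458 0.017 0.201]
```

View pics/w4.png

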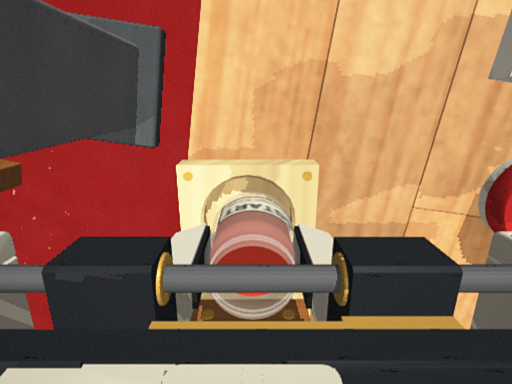

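The jar is centred over the pocket sideways: the pocket spans columns 204–292 and the jar's centre is at about 250. I lower it now.

{"fn": "jog_arm", "kwargs": {
  "commands": [
    {"slide": [0, 0, 4], "angular": [0, 0, 0], "fingers": 0.3},
    {"slide": [0, 0, 4], "angular": [0, 0, 0], "fingers": 0.3},
    {"slide": [0, 0, 4], "angular": [0, 0, 0], "fingers": 0.3},
    {"slide": [0, 0, 0], "angular": [0, 0, 0], "fingers": 0.3},
    {"slide": [0, 0, 0], "angular": [0, 0, 0], "fingers": 0.3},
    {"slide": [0, 0, 0], "angular": [0, 0, 0], "fingers": 0.3}
  ]
}}

```text
clock: 11.05
tool_pos: [0.4684, -0.059, 0.0318]
eef_rot: [2.056, 2.375, 0.0]
contact_force: [0.1, 0.7, -1.2]
finger_gap: 0.047
```

{"fn": "jog_arm", "kwargs": {
  "commands": [
    {"slide": [0, 0, 2], "angular": [0, 0, 0], "fingers": 0.3},
    {"slide": [0, 0, 1.5], "angular": [0, 0, 0], "fingers": 0.3},
    {"slide": [0, 0, 0], "angular": [0, 0, 0], "fingers": 0.3},
    {"slide": [0, 0, 0], "angular": [0, 0, 0], "fingers": 0.3},
    {"slide": [0, 0, 0], "angular": [0, 0, 0], "fingers": 0.3}
  ]
}}

```text
clock: 11.55
tool_pos: [0.4684, -0.0591, 0.0282]
eef_rot: [2.056, 2.375, -0.0]
contact_force: [0.1, -0.6, -1.5]
finger_gap: 0.0471
```

{"fn": "jog_arm", "kwargs": {
  "commands": [
    {"slide": [0, 0, 0.8], "angular": [0, 0, 0], "fingers": 0.3},
    {"slide": [0, 0, 0], "angular": [0, 0, 0], "fingers": 0.3},
    {"slide": [0, 0, 0], "angular": [0, 0, 0], "fingers": 0.3}
  ]
}}

```text
clock: 11.85
tool_pos: [0.4685, -0.0591, 0.0277]
eef_rot: [2.056, 2.375, -0.0]
contact_force: [-1.6, -0.0, 5.2]
finger_gap: 0.0471
```

Contact came at the expected seating height, so I release gently.

{"fn": "jog_arm", "kwargs": {
  "commands": [
    {"slide": [0, 0, 0], "angular": [0, 0, 0], "fingers": 0.53},
    {"slide": [0, 0, 0], "angular": [0, 0, 0], "fingers": 0.56},
    {"slide": [0, 0, 0], "angular": [0, 0, 0], "fingers": 0.6},
    {"slide": [0, 0, 0], "angular": [0, 0, 0], "fingers": 0.7},
    {"slide": [0, 0, 0], "angular": [0, 0, 0], "fingers": 0.8},
    {"slide": [0, 0, 0], "angular": [0, 0, 0], "fingers": 0.8},
    {"slide": [0, 0, 0], "angular": [0, 0, 0], "fingers": 0.8},
    {"slide": [0, 0, -10], "angular": [0, 0, 0], "fingers": 0.8},
    {"slide": [0, 0, -20], "angular": [0, 0, 0], "fingers": 0.8},
    {"slide": [0, 0, -30], "angular": [0, 0, 0], "fingers": 0.8},
    {"slide": [0, 0, -30], "angular": [0, 0, 0], "fingers": 0.8},
    {"slide": [0, 0, -30], "angular": [0, 0, 0], "fingers": 1},
    {"slide": [0, 0, -20], "angular": [0, 0, 0], "fingers": 1},
    {"slide": [0, 0, 0], "angular": [0, 0, 0], "fingers": 1},
    {"slide": [0, 0, 0], "angular": [0, 0, 0], "fingers": 1},
    {"slide": [0, 0, 0], "angular": [0, 0, 0], "fingers": 1}
  ]
}}

```text
clock: 13.45
tool_pos: [0.4677, -0.0592, 0.1668]
eef_rot: [-2.055, -2.375, 0.001]
contact_force: [0.8, -0.3, -0.6]
finger_gap: 0.0918
```

{"fn": "jog_arm", "kwargs": {
  "commands": [
    {"slide": [0, 0, 0], "angular": [0, 0, 0.149], "fingers": 1},
    {"slide": [0, 0, 0], "angular": [0, 0, 0.149], "fingers": 1},
    {"slide": [0, 0, 0], "angular": [0, 0, 0.149], "fingers": 1},
    {"slide": [0, 0, 0], "angular": [0, 0, 0.149], "fingers": 1},
    {"slide": [0, 0, 0], "angular": [0, 0, 0.149], "fingers": 1},
    {"slide": [0, 0, 0], "angular": [0, 0, 0.149], "fingers": 1},
    {"slide": [0, 0, 0], "angular": [0, 0, 0.149], "fingers": 1},
    {"slide": [0, 0, 0], "angular": [0, 0, 0.149], "fingers": 1},
    {"slide": [0, 0, 0], "angular": [0, 0, 0.149], "fingers": 1},
    {"slide": [0, 0, 0], "angular": [0, 0, 0.149], "fingers": 1},
    {"slide": [0, 0, 0], "angular": [0, 0, 0.072], "fingers": 1},
    {"slide": [-15, 11, 0], "angular": [0, 0, 0], "fingers": 1},
    {"slide": [-15, 11, 0], "angular": [0, 0, 0], "fingers": 1},
    {"slide": [-15, 11, 0], "angular": [0, 0, 0], "fingers": 1},
    {"slide": [-15, 11, 0], "angular": [0, 0, 0], "fingers": 1},
    {"slide": [-15, 11, 0], "angular": [0, 0, 0], "fingers": 1},
    {"slide": [0, 0, 0], "angular": [0, 0, 0], "fingers": 1},
    {"slide": [0, 0, 0], "angular": [0, 0, 0], "fingers": 1},
    {"slide": [0, 0, 0], "angular": [0, 0, 0], "fingers": 1},
    {"slide": [0, 0, 0], "angular": [0, 0, 0], "fingers": 1}
  ]
}}

```text
clock: 15.45
tool_pos: [0.4031, -0.1241, 0.1673]
eef_rot: [-3.132, -0.242, -0.0]
contact_force: [0.7, -0.4, -0.2]
finger_gap: 0.0918
```

```bash
python3 look.py w5 | grep -v red
```

```text
{'clock': np.float64(15.45), 'q': array([ 0.599,  0.219, -0.492,  2.087,  0.134,  0.866, -1.388]), 'tool_pos': array([ 0.403, -0.124,  0.167]), 'contact_force': array([ 0.681, -0.392, -0.174]), 'finger_gap': np.float64(0.092)}
[[ 0.988  0.153  0.   ]
 [ 0.153 -0.988  0.   ]
 [ 0.    -0.    -1.   ]]
cam [ 0.479 -0.112  0.325]
```

View pics/w5.png

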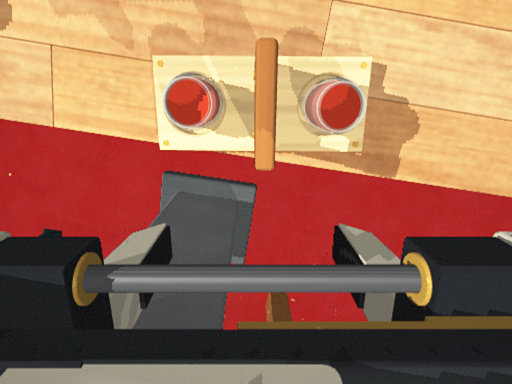

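Both jars are seated, with rims at about (191,102) and (341,106). The rail's top runs from (266,39) to (264,169), nearly parallel to the tool's x axis.

```bash
python3 - <<'E'
from h import *
f=grab("wrist");s=arm.observe();A=R(s["eef_rot"]);p=s["tool_pos"]
a=ray(f,266.5,38.5,.12);b=ray(f,264.5,169,.12);c=(a+b)/2
print(a,b,np.linalg.norm(a-b),"yaw",np.arctan2(*(a-b)[1::-1]),"tool yaw",np.arctan2(A[1,0],A[0,0]))
print("rail c",c,"tool mm",A.T@(np.r_[c[:2],.088]-p)*1000)
for n,u,v,z in[("jarW",191,102,.068),("jarL",341,106,.068),("c1",152,56,.018),("c2",372,58,.018),("c3",160,150,.018),("c4",362,151,.018)]:print(n,np.round(ray(f,u,v,z),4))
E
```

```text
[ 0.5157454  -0.11592719  0.12      ] [ 0.43543203 -0.12808221  0.12      ] 0.08122795913197056 yaw 0.15020499972263035 tool yaw 0.1537759684253504
rail c [ 0.47558872 -0.1220047   0.12      ] tool mm [72.08939449  8.88095557 79.33002156]
jarW [ 0.4697 -0.0643  0.068 ]
jarL [ 0.4852 -0.1847  0.068 ]
c1 [ 0.5031 -0.0153  0.018 ]
c2 [ 0.5326 -0.2171  0.018 ]
c3 [ 0.4167 -0.0285  0.018 ]
c4 [ 0.4468 -0.23    0.018 ]
```

```bash
python3 look.py w6 | grep red; python3 - <<'E'
import numpy as np
from h import *
f=grab("wrist");im=f["pixels"]
hsv=cv2.cvtColor(im,cv2.COLOR_BGR2HSV)
m=(((hsv[...,0]<6)|(hsv[...,0]>172))&(hsv[...,1]>170)).astype(np.uint8)
cc=np.array([.4756,-.122]);ex=np.array([.9887,.1496]);ey=np.array([-.1496,.9887])
for sl in((150,235),(300,370)):
    mm=np.zeros_like(m);mm[60:148,sl[0]:sl[1]]=m[60:148,sl[0]:sl[1]]
    c=max(cv2.findContours(mm,0,2)[0],key=cv2.contourArea);(u,v),(w,h),_=cv2.fitEllipse(c)
    for z in(.05,.06):
        d=ray(f,u,v,z)[:2]-cc;print(round(u,1),round(v,1),round(w),round(h),z,"carrier frame mm",np.round([d@ex*1e3,d@ey*1e3],1))
E
```

```text
red 326 307 43 1940.0 z.06 [ 0.2901 -0.2189  0.06  ]
red 245 311 29 1243.0 z.06 [ 0.2726 -0.1375  0.06  ]
red 256 174 261 35780.0 z.06 [ 0.4162 -0.1257  0.06  ]
red 340 106 23 1324.5 z.06 [ 0.4852 -0.1865  0.06  ]
red 188 101 23 1395.5 z.06 [ 0.4697 -0.0604  0.06  ]
187.2 101.5 39 44 0.05 carrier frame mm [ 2.9 64.4]
187.2 101.5 39 44 0.06 carrier frame mm [ 3.  62.3]
339.8 105.7 37 44 0.05 carrier frame mm [ -0.3 -67.7]
339.8 105.7 37 44 0.06 carrier frame mm [ -0.1 -64.9]
```

The jar sits about 3 mm from the pocket's centre, at the same height as the loaded jar. Next I grip the rail.

{"fn": "jog_arm", "kwargs": {
  "commands": [
    {"slide": [12, 1.5, 0], "angular": [0, 0, 0], "fingers": 1},
    {"slide": [12, 1.5, 0], "angular": [0, 0, 0], "fingers": 1},
    {"slide": [12, 1.5, 0], "angular": [0, 0, 0], "fingers": 1},
    {"slide": [12, 1.5, 0], "angular": [0, 0, 0], "fingers": 1},
    {"slide": [12, 1.5, 0], "angular": [0, 0, 0], "fingers": 1},
    {"slide": [12, 1.5, 0], "angular": [0, 0, 0], "fingers": 0.6},
    {"slide": [0, 0, 0], "angular": [0, 0, 0], "fingers": 0.6},
    {"slide": [0, 0, 0], "angular": [0, 0, 0], "fingers": 0.6},
    {"slide": [0, 0, 15], "angular": [0, 0, 0], "fingers": 0.6},
    {"slide": [0, 0, 15], "angular": [0, 0, 0], "fingers": 0.6},
    {"slide": [0, 0, 15], "angular": [0, 0, 0], "fingers": 0.6},
    {"slide": [0, 0, 15], "angular": [0, 0, 0], "fingers": 0.6},
    {"slide": [0, 0, 10], "angular": [0, 0, 0], "fingers": 0.6},
    {"slide": [0, 0, 8], "angular": [0, 0, 0], "fingers": 0.6},
    {"slide": [0, 0, 0], "angular": [0, 0, 0], "fingers": 0.6},
    {"slide": [0, 0, 0], "angular": [0, 0, 0], "fingers": 0.6},
    {"slide": [0, 0, 0], "angular": [0, 0, 0], "fingers": 0.6}
  ]
}}

```text
clock: 17.35
tool_pos: [0.4756, -0.1228, 0.09]
eef_rot: [3.132, 0.24, 0.001]
contact_force: [0.2, -0.8, 0.7]
finger_gap: 0.055
```

{"fn": "jog_arm", "kwargs": {
  "commands": [
    {"slide": [0, -0.7, 1], "angular": [0, 0, 0], "fingers": 0.4},
    {"slide": [0, 0, 0], "angular": [0, 0, 0], "fingers": 0.3},
    {"slide": [0, 0, 0], "angular": [0, 0, 0], "fingers": 0.25},
    {"slide": [0, 0, 0], "angular": [0, 0, 0], "fingers": 0.22},
    {"slide": [0, 0, 0], "angular": [0, 0, 0], "fingers": 0.19},
    {"slide": [0, 0, 0], "angular": [0, 0, 0], "fingers": 0.16},
    {"slide": [0, 0, 0], "angular": [0, 0, 0], "fingers": 0.13},
    {"slide": [0, 0, 0], "angular": [0, 0, 0], "fingers": 0.1},
    {"slide": [0, 0, 0], "angular": [0, 0, 0], "fingers": 0},
    {"slide": [0, 0, 0], "angular": [0, 0, 0], "fingers": 0},
    {"slide": [0, 0, 0], "angular": [0, 0, 0], "fingers": 0},
    {"slide": [0, 0, 0], "angular": [0, 0, 0], "fingers": 0}
  ],
  "squeeze": 50
}}

```text
clock: 18.55
tool_pos: [0.4751, -0.1221, 0.0884]
eef_rot: [3.132, 0.24, 0.0]
contact_force: [0.7, -0.7, -0.1]
finger_gap: 0.0136
```

The gap is 13.6 mm on a 14 mm rail, so the grip is good. I lift slowly by 72 mm.

{"fn": "jog_arm", "kwargs": {
  "commands": [
    {"slide": [0, 0, -2], "angular": [0, 0, 0], "fingers": 0},
    {"slide": [0, 0, -3], "angular": [0, 0, 0], "fingers": 0},
    {"slide": [0, 0, -5], "angular": [0, 0, 0], "fingers": 0},
    {"slide": [0, 0, -6], "angular": [0, 0, 0], "fingers": 0},
    {"slide": [0, 0, -7], "angular": [0, 0, 0], "fingers": 0},
    {"slide": [0, 0, -7], "angular": [0, 0, 0], "fingers": 0},
    {"slide": [0, 0, -7], "angular": [0, 0, 0], "fingers": 0},
    {"slide": [0, 0, -7], "angular": [0, 0, 0], "fingers": 0},
    {"slide": [0, 0, -7], "angular": [0, 0, 0], "fingers": 0},
    {"slide": [0, 0, -6], "angular": [0, 0, 0], "fingers": 0},
    {"slide": [0, 0, -6], "angular": [0, 0, 0], "fingers": 0},
    {"slide": [0, 0, -4], "angular": [0, 0, 0], "fingers": 0},
    {"slide": [0, 0, -3], "angular": [0, 0, 0], "fingers": 0},
    {"slide": [0, 0, -2], "angular": [0, 0, 0], "fingers": 0},
    {"slide": [0, 0, 0], "angular": [0, 0, 0], "fingers": 0},
    {"slide": [0, 0, 0], "angular": [0, 0, 0], "fingers": 0},
    {"slide": [0, 0, 0], "angular": [0, 0, 0], "fingers": 0},
    {"slide": [0, 0, 0], "angular": [0, 0, 0], "fingers": 0},
    {"slide": [0, 0, 0], "angular": [0, 0, 0], "fingers": 0}
  ]
}}

```text
clock: 20.45
tool_pos: [0.475, -0.1221, 0.1603]
eef_rot: [-3.132, -0.24, 0.0]
contact_force: [-0.2, -0.4, -6.0]
finger_gap: 0.0135
```

```bash
python3 - <<'E'
from h import *
s=arm.observe();print({k:np.round(s[k],3) for k in("clock","tool_pos","contact_force","moment","finger_gap","dq")})
a=grab("scene")["pixels"];b=grab("wrist")["pixels"]
c=cv2.resize(a[150:300,180:380],(512,384),interpolation=2)
cv2.imwrite("pics/end.png",cv2.resize(np.vstack([c,b]),(448,600*448//448)) if 0 else cv2.resize(np.hstack([c,b]),(800,300)))
E
```

```text
{'clock': np.float64(20.45), 'tool_pos': array([ 0.475, -0.122,  0.16 ]), 'contact_force': array([-0.247, -0.406, -5.98 ]), 'moment': array([-0.011,  0.067,  0.025]), 'finger_gap': np.float64(0.014), 'dq': array([-0.001,  0.   , -0.002, -0.003, -0.001, -0.   , -0.001])}
```

View pics/end.png

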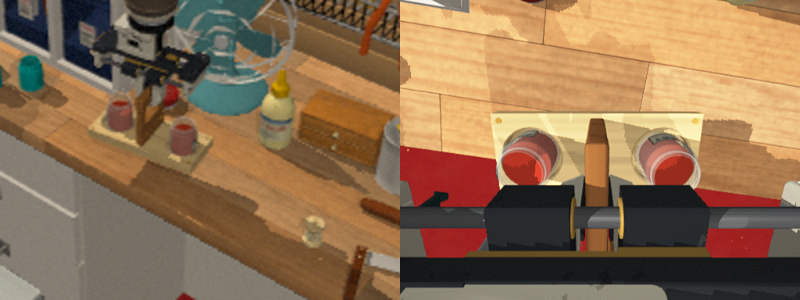

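The carrier hangs level in the gripper about 72 mm up, with both jars standing in their pockets. The wrist force is -6 N, which is the loaded weight, and nothing else is touched. I hand it in.

```bash
python3 -c "
from cell import arm
print(arm.close_job())"
```

```text
the job is handed in; nothing more can be done
None
```

I set the waiting red jar into the empty pocket and let go. I then gripped the carrier by its rail at 50 N, lifted it about 72 mm, and handed the job in at about 20.5 s with it held there.

**Last checks:**
- **Placing:** the jar touched down at the expected seating height with about 5 N. It then measured about 3 mm from the pocket's centre, level with the other jar. An earlier rough reading of its rim gave 7–8 mm; the measurement from the paint surface replaced it.
- **Lift:** the finger gap was 13.5 mm on the 14 mm rail, and the downward force was 6.0 N, which matches the 0.6 kg loaded carrier. Joint speeds were near zero.
- **Last pictures:** the carrier looked level, with both jars standing in their pockets clear of the fingers. The glue bottle and reel stood upright in the last view. I did not measure whether any bystander had moved, and I did not re-check the blue jar and tin, though the arm felt no contact with anything else.

I viewed 12 pictures in all, the most allowed and above the planned 8.

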